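# Refit the pulled-off gas hob knob and hold it pressed in

### The arm

A 7-joint arm with a two-finger parallel gripper is mounted at the origin on the work surface. World frame = base frame: x ahead of the robot, y to its left, z up, the work surface at z = 0. Lengths are in m, angles in rad, forces in N, time in s.
With the tool pointing down it reaches from about 0.4 to 0.875 m from the base axis. Payload 6.5 kg.
Tool frame: the origin (TCP) lies midway between the tips of the shut fingers; the grasp point (between the pads) lies 19 mm behind it; z points along the fingers, y is the line along which they close (so a half turn about z gives the same grasp; the last joint's range is limited). The gripper opens to 85 mm and grips with 20 to 120 N. Pads are 22 mm wide; open, the fingers measure 114 mm over their backs; the gripper's body (76 mm by 85 mm) begins 54 mm behind the grasp point. The pads swing forward as they close: fully open they stand 13 mm farther back than shut.
Start: joints at [-1.241, 0.536, -0.004, 1.538, 0.003, 1.067, -0.071], TCP at [0.251, 0.6, 0.231] pointing down, gripper open.
Joint ranges: [-2.7, 2.7], [-0.37, 2.16], [-1.27, 1.26], [0.24, 2.4], [-1.31, 4.45], [0.19, 1.91], [-2.76, 2.76]. Speed limits (rad/s): [2.39, 2.39, 3.14, 3.14, 3.14, 3.14, 3.14].

### API

Orientations are given as a unit quaternion [w, x, y, z].
In Python, from workcell import env, effector, kinematics, imaging, job, readout gives the robot as it stands. Calls block until the motion is done:
- env.move_ptp(position, orientation): joint-space move of the TCP to a pose.
- env.servo_line(position, attitude=None, max_speed=0.15): straight line of the TCP; attitude=None keeps the orientation; max_speed is the mean speed in m/s.
- env.move_joints(angles): joint-space move.
- effector.set_gripper(opening): finger opening in m; the grip force is fixed at half the most; returns when the fingers have stopped.
- env.wait(seconds).
- kinematics.solve_ik(position, orientation): joint angles nearest the present ones, or None.
- imaging.snapshot(name): name is "scene" or "side" or "wrist"; returns the picture (400x640x3 uint8, red, green, blue); there is no depth.
- imaging.camera_info(name): a dict with "mtx" (3x3 intrinsics, pixels), "T" (4x4, takes a point from camera to world coordinates); the wrist camera has in their place "hand_eye" (4x4, takes a point from camera to tool coordinates, whose origin is the TCP and whose axes are the flange's). Camera axes: x right, y down, z forward; pixel columns grow to the right and rows downward; lengths in m; the calibration is good to about 2 mm. A picture is of the moment at which its call begins: read the wrist's pose just before it. camera_info takes no time and is no camera call.
A pose or a line that the arm cannot do raises env.PlanningError and nothing moves.
- job.finish_job(): hands the job in; it is judged then, once.
Readings, each from a call of its own:
- readout.read_time_s(): time.
- readout.read_qpos(): joint angles.
- readout.read_dq(): joint speeds.
- readout.read_effort(): joint torques, N m.
- readout.read_ee_pos(): TCP position.
- readout.read_tcp_rot(): TCP orientation.
- readout.read_contact_force(): force on the tool from outside, world axes, zero at the start.
- readout.read_ft_torque(): the same for the moment, N m.
- readout.read_gripper_width(): finger opening in m.
- readout.read_grasp_force(): force on a finger pad.
Only numpy, scipy, OpenCV 4.12 (cv2) and the standard library are available. Lean on these libraries where they do the work, as an engineer would, in place of code of your own. Each camera call takes 0.05 s, during which the arm holds its last target. There are 200 camera calls.

### The job

One of the two knobs of the gas hob was pulled off for cleaning and lies on the counter. Pick it up, turn it so that the flat in its bore meets the flat of the bare valve stem (its pointer then points the same way as that of the knob still fitted) and push it fully down onto the stem; then press it in against the valve's spring to the stop, as one does to light the burner, and finish while still holding it pressed in. Leave the other knob, the orange and the half orange alone.

Things in the scene. Friction and masses are not known exactly. Their poses are not given: they have to be found in the camera images.
- knob: Loose black hob knob, skirt down on the counter. Origin: centre of underside. Round body 42 mm dia, 18 mm high; on it a grip bar along x, 14 mm wide, to 38 mm height, sides parallel x -16..+14 mm. Blind D bore from below: 18 mm deep, 11 mm dia, flat 2.5 mm from the axis on the +x (pointer) side, mouth chamfered 1.5 mm. Fitted, the bore's bottom rests on the stem's tip.
- knob_pointer (a point): Top of the tapered pointer end of the loose knob's grip bar, 23.5 mm from its axis along its +x (a thin white line is inlaid there); the other end, at x = -19 mm, is blunt. 38 mm above the underside. Axes as the knob's.
- stem_tip (a point): Centre of the top of the bare upright steel valve stem, 34.5 mm above the counter (26.5 mm above the plate) at rest. Stem 10 mm dia, one flat 2 mm from its axis facing this frame's +x (to the burners; a short black off-mark lies there on the plate); top edge chamfered 1.5 mm. It does not turn. It is the left or the right valve. Flat disc round its foot: 52 mm dia, 1.5 mm high.
- stem (a joint): How far the bare valve stem is pressed in, in m: 0 = out (rest), 0.005 = at the stop. It is sprung: it begins to move at about 5 N and needs about 9 N at the stop.
- fitted (a joint): How far the other valve, with its knob on, is pressed in, in m: 0 = out, 0.005 = at the stop. Leave it out.
- fitted_top (a point): Centre of the top of the knob that is still fitted on the other valve (an identical black knob), 54.5 mm off the counter and 100 mm from the bare stem. Its pointer points along this frame's +x, as the refitted one must.
- hob: Two-burner gas hob: stainless plate 510 mm deep (its x) by 290 mm wide (its y), 8 mm thick, fixed to the counter. Origin: midway between the two valves, on the counter; x points from the valves towards the burners; the plate spans x = -50 to +460 mm. The valves are at y = -50 and +50 mm. Black cast-iron pan supports, top 50 mm above the counter, begin at x = +54 mm. A pan stands on the rear one.
- orange: Whole orange, 78 mm in diameter, on the counter. Origin: centre of its underside. Not to be moved.
- orange_half: Half an orange, cut face up, 76 mm in diameter, 35 mm tall, on the wooden cutting board (18 mm thick). Origin: centre of its underside. Not to be moved.
There are look-alikes about, which are no part of the job. Leave any green or purple look-alike of the part that bears stem_tip alone.

How it is judged:
By the outcome, as a careful person would: the job done as asked, in the order asked, and still so for the second after the job is handed in, while the arm keeps its last pose, push and grip.
It also fails if it takes over 42 s, if anything falls off the work surface, if the arm or the gripper's body presses on something with over 40 N, if the wrist force passes 120 N, or if a joint passes its speed limit or range.

## Working session

There is one attempt and no reset: what is moved stays moved. The work goes in short steps, each a Python script; the robot and the scene stay as the last script left them, time stands still between calls to the robot, and variables do not carry over. Pictures are saved under pics/ and viewed, at most 10 in all, crops included, and the job is handed in when it is done.

```bash
mkdir -p pics; ls
python3 - <<'E'
from workcell import env, effector, kinematics, imaging, job, readout
import cv2,numpy as np
for n in ["scene","side"]:
    im=imaging.snapshot(n); cv2.imwrite(f"pics/{n}0.png",im[:,:,::-1])
    c=imaging.camera_info(n); print(n,np.round(c["mtx"],1).tolist(),np.round(c["T"],3).tolist())
print(imaging.camera_info("wrist"), readout.read_time_s(), readout.read_tcp_rot(), readout.read_gripper_width())
E
```

```text
pics
scene [[383.6, 0.0, 313.4], [0.0, 383.6, 191.6], [0.0, 0.0, 1.0]] [[-0.292, 0.559, -0.776, 1.201], [0.956, 0.173, -0.235, 0.12], [0.002, -0.811, -0.585, 0.593], [0.0, 0.0, 0.0, 1.0]]
side [[372.6, 0.0, 319.6], [0.0, 372.6, 197.8], [0.0, 0.0, 1.0]] [[-0.995, -0.078, 0.066, 0.489], [-0.102, 0.781, -0.616, 0.431], [-0.003, -0.619, -0.785, 0.716], [0.0, 0.0, 0.0, 1.0]]
{'mtx': array([[286.78466025,   0.        , 321.54883645],
       [  0.        , 286.78466025, 197.39857189],
       [  0.        ,   0.        ,   1.        ]]), 'hand_eye': array([[-2.31507058e-04, -9.57239387e-01, -2.89296909e-01,
         7.35575875e-02],
       [ 9.99999672e-01, -4.46315166e-04,  6.76548791e-04,
        -7.29192345e-04],
       [-7.76736749e-04, -2.89296658e-01,  9.57239176e-01,
        -1.41120380e-01],
       [ 0.00000000e+00,  0.00000000e+00,  0.00000000e+00,
         1.00000000e+00]])} 0.1 [-9.41791755e-05  1.96620905e-01  9.80479287e-01 -7.60995944e-04] 0.08530204805154058
```

View pics/scene0.png

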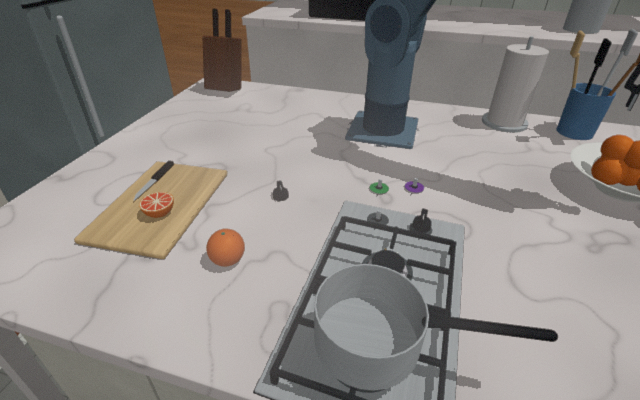

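View pics/side0.png

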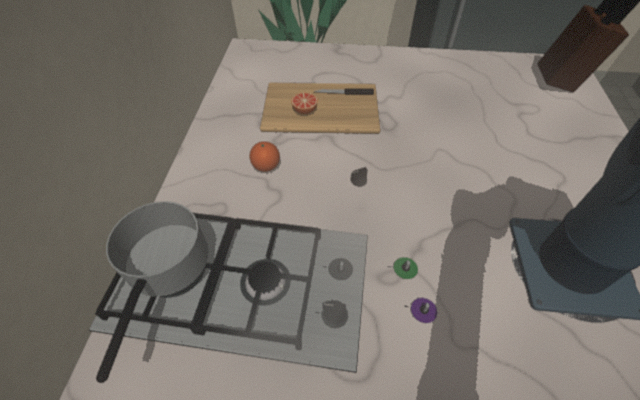

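Scene view: the loose knob is at (281,191), the bare stem on the hob at (377,217), and the fitted knob at (423,224). The possible mix-ups are the green (379,187) and purple (414,186) stem look-alikes, both off the hob, and the fitted black knob, which is on the plate. In the side view the loose knob is at (359,177), the stem at (341,265) and the fitted knob at (333,313). Next I'll triangulate these.

```bash
cat > h.py <<'E'
from workcell import env, effector, kinematics, imaging, job, readout
import cv2,numpy as np
from scipy.spatial.transform import Rotation as R
def rot(q): return R.from_quat([q[1],q[2],q[3],q[0]])
def quat(r): x=r.as_quat(); return [x[3],x[0],x[1],x[2]]
def down(yaw):  # tool z down, tool x axis at world angle yaw
    c,s=np.cos(yaw),np.sin(yaw)
    return quat(R.from_matrix(np.array([[c,s,0],[s,-c,0],[0,0,-1.]])))
def wristT():
    T=np.eye(4); T[:3,:3]=rot(readout.read_tcp_rot()).as_matrix(); T[:3,3]=readout.read_ee_pos()
    return T@imaging.camera_info("wrist")["hand_eye"]
def ray(K,T,p):
    d=T[:3,:3]@np.linalg.solve(K,[p[0],p[1],1.]); return T[:3,3],d/np.linalg.norm(d)
def plane(K,T,p,z):
    o,d=ray(K,T,p); return o+d*(z-o[2])/d[2]
def tri(rays):
    A=sum(np.eye(3)-np.outer(d,d) for o,d in rays); b=sum((np.eye(3)-np.outer(d,d))@o for o,d in rays)
    x=np.linalg.solve(A,b); return x,[round(1e3*np.linalg.norm(np.cross(d,x-o)),1) for o,d in rays]
def snap(name):
    T=wristT(); im=imaging.snapshot("wrist"); cv2.imwrite(f"pics/{name}.png",im[:,:,::-1]); np.save(f"pics/{name}.npy",T); return im,T
E
python3 - <<'E'
from h import *
for n,a,b in [("knob",(281,187),(360,173)),("stem",(378,213),(342,264)),("fit",(424,213),(331,307))]:
    rs=[]
    for c,p in (("scene",a),("side",b)):
        i=imaging.camera_info(c); rs.append(ray(i["mtx"],i["T"],p))
    x,e=tri(rs); print(n,np.round(x,4),e)
x=np.array([0.251,.6,.231]); print(down(0)); print(rot(readout.read_tcp_rot()).as_matrix().round(2))
s=cv2.imread("pics/scene0.png"); d=cv2.imread("pics/side0.png")
a=cv2.resize(s[165:245,250:450],None,fx=4,fy=4,interpolation=2); b=cv2.resize(d[155:335,300:450],(300*8//10*10//10*1,280)) 
cv2.imwrite("pics/crop1.png",a)
E
```

```text
knob [ 0.4562 -0.1936  0.0293] [np.float64(1.3), np.float64(1.3)]
stem [0.4841 0.0603 0.0259] [np.float64(1.4), np.float64(1.4)]
fit [0.4976 0.164  0.0583] [np.float64(1.9), np.float64(1.9)]
[np.float64(0.0), np.float64(1.0), np.float64(0.0), np.float64(0.0)]
[[-0.92  0.39 -0.  ]
 [ 0.39  0.92 -0.  ]
 [-0.   -0.   -1.  ]]
```

View pics/crop1.png

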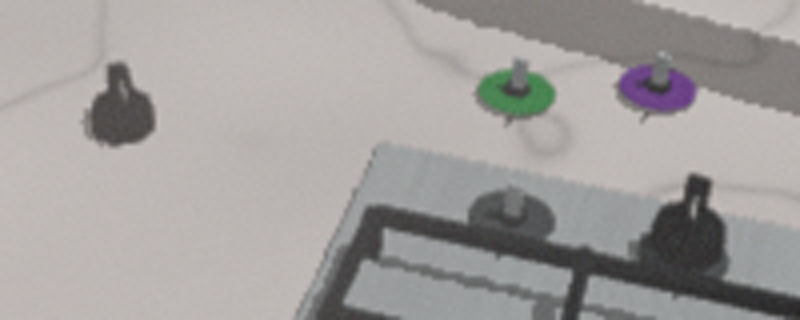

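The crop confirms it: the loose knob stands alone on the counter, pointing away from the camera, the bare grey stem is on the hob plate, and green and purple are decoys. Next I'll take wrist views of the hob and then the knob.

Run:
```python
from h import *
env.move_ptp([0.545,0.11,0.17],down(np.pi)); env.wait(0.2)
snap("w1"); print(readout.read_qpos(),readout.read_time_s())
env.move_ptp([0.51,-0.193,0.12],down(np.pi)); env.wait(0.2)
snap("w2"); print(readout.read_qpos(),readout.read_time_s())
a=cv2.imread("pics/w1.png");b=cv2.imread("pics/w2.png")
cv2.imwrite("pics/w1c.png",cv2.resize(a[50:350,120:520],None,fx=2,fy=2)); cv2.imwrite("pics/w2c.png",cv2.resize(b[50:350,120:520],None,fx=2,fy=2))
```

```text
[-0.39887263  0.45534964  0.15248208  1.85166302 -0.0899484   0.8410998
  1.36989599] 2.4167
[ 0.12616589  0.51657164  0.19541483  1.91172091 -0.14551131  0.72641108
  1.97845837] 3.85
```

View pics/w1c.png

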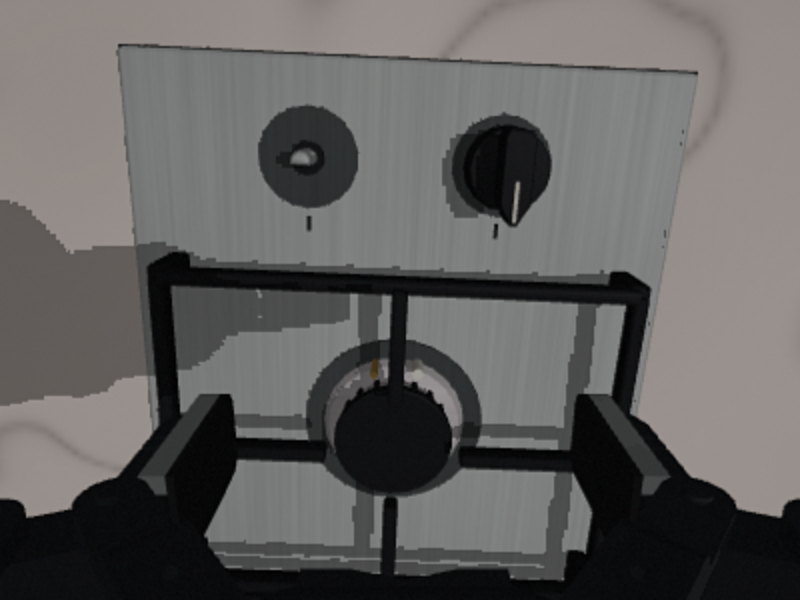

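View pics/w2c.png

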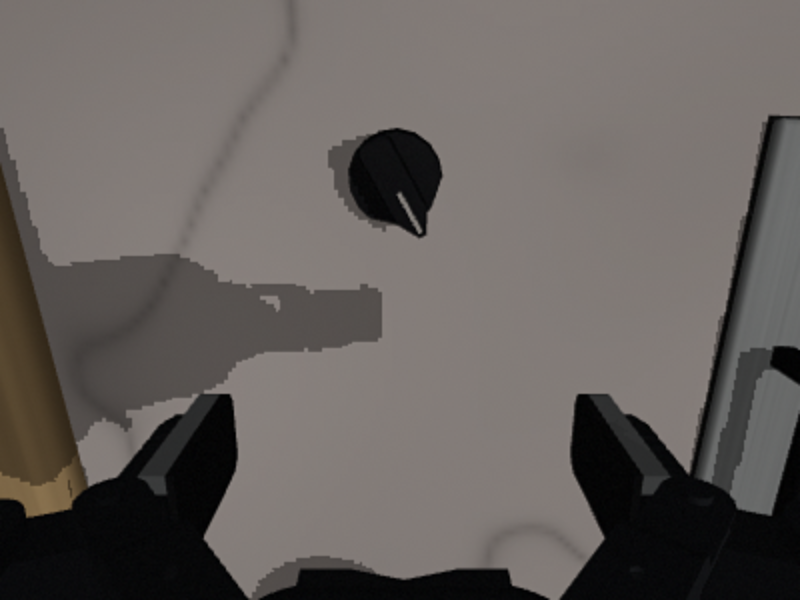

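Wrist views: w1c shows the bare stem with its disc centred near crop (308,157), the fitted knob at (510,165), and the plate's near edge running (119,45)–(696,73), which gives a small hob yaw. w2c shows the loose knob at (395,175), with its pointer tip at (423,237) and a white line along it. Next I'll measure with masks.

```bash
cat > m.py <<'E'
from h import *
K=imaging.camera_info("wrist")["mtx"]
def whiteline(g,T,blob,z):
    ys,xs=np.nonzero(blob); P=np.array([plane(K,T,(x,y),z)[:2] for x,y in zip(xs,ys)]); w=g[ys,xs].astype(float)
    c=np.average(P,axis=0,weights=w); u,s,v=np.linalg.svd((P-c)*np.sqrt(w)[:,None]); d=v[0]; return c,d,P
def knob(g,T,c0,r,z,name):
    m=np.zeros_like(g); cv2.circle(m,c0,r,255,-1)
    dark=((g<45)&(m>0)).astype(np.uint8)
    n,l,st,ce=cv2.connectedComponentsWithStats(dark); k=1+np.argmax(st[1:,4])
    cnt=max(cv2.findContours((l==k).astype(np.uint8),0,1)[0],key=cv2.contourArea)
    fill=np.zeros_like(g); cv2.drawContours(fill,[cv2.convexHull(cnt)],-1,1,-1); fill=cv2.erode(fill,np.ones((3,3)))
    wl=((g>90)&(fill>0)).astype(np.uint8); n,l,st,_=cv2.connectedComponentsWithStats(wl); wl=l==1+np.argmax(st[1:,4])
    c,d,P=whiteline(g,T,wl,z); 
    H=np.array([plane(K,T,p[0],z)[:2] for p in cnt])
    bc=H.mean(0)
    if (c-bc)@d<0: d=-d
    s=(P-c)@d
    tip=c+d*(((H-c)@d).max()); 
    print(name,"line centre",c.round(4),"yaw",np.degrees(np.arctan2(d[1],d[0])).round(2),"len",np.ptp(s).round(4),"n",len(P),"tip",tip.round(4),"axis from tip",(tip-23.5e-3*d).round(4))
    # skirt circle from hull at body height
    (x,y),R_=cv2.minEnclosingCircle(cnt); 
    return cnt,d
def circ(cnt,T,z):
    P=np.array([plane(K,T,p,z)[:2] for p in cnt]); A=np.c_[2*P,np.ones(len(P))]
    s=np.linalg.lstsq(A,(P**2).sum(1),rcond=None)[0]; return s[:2],np.sqrt(s[2]+s[:2]@s[:2])
E
python3 - <<'E'
from m import *
f=lambda p:(int(p[0]/2+120),int(p[1]/2+50))
g=cv2.imread("pics/w2.png",0);T=np.load("pics/w2.npy")
cnt,d=knob(g,T,f((395,180)),38,.038,"loose")
# body arc: contour points on the camera-upper half (away from pointer)
p=cnt[:,0,:].astype(float); 
for z in (0,.018):
    up=p[p[:,1]<f((0,180))[1]]; print("arc z",z,circ(up,T,z))
g=cv2.imread("pics/w1.png",0);T=np.load("pics/w1.npy")
cnt,d=knob(g,T,f((508,170)),36,.0545,"fitted")
# disc
print(g[f((308,195))[1],f((308,195))[0]],g[f((380,195))[1],f((380,195))[0]])
c0=f((308,157)); m=np.zeros_like(g); cv2.circle(m,c0,32,255,-1)
b=((g<75)&(m>0)).astype(np.uint8); n,l,st,_=cv2.connectedComponentsWithStats(b); k=1+np.argmax(st[1:,4])
dc=max(cv2.findContours((l==k).astype(np.uint8),0,1)[0],key=cv2.contourArea)[:,0,:].astype(float)
print("disc",circ(dc,T,.0095))
# off marks & plate edge
for c in ((308,223),(495,231)):
    x,y=f(c); w=g[y-6:y+7,x-6:x+7].astype(float); w=np.clip(70-w,0,None); yy,xx=np.mgrid[y-6:y+7,x-6:x+7]
    print("mark",plane(K,T,((w*xx).sum()/w.sum(),(w*yy).sum()/w.sum()),.008))
# stem tip highlight
x,y=f((303,157)); print(g[y-10:y+11,x-12:x+16])
pts=[]
for x in range(190,460,3):
    col=g[60:100,x].astype(int); pts.append((x,60+np.argmin(col)))
P=np.array([plane(K,T,q,.008)[:2] for q in pts]); vx,vy,*_=cv2.fitLine(P.astype(np.float32),cv2.DIST_HUBER,0,.01,.01).ravel(); print("edge yaw",np.degrees(np.arctan2(-vx,vy)))
E
```

```text
loose line centre [ 0.4709 -0.19  ] yaw 29.26 len 0.0168 n 40 tip [ 0.48   -0.1849] axis from tip [ 0.4595 -0.1964]
arc z 0 (array([ 0.46046231, -0.19617101]), np.float64(0.020356442296598075))
arc z 0.018 (array([ 0.45883343, -0.19591505]), np.float64(0.01895383831375123))
fitted line centre [0.5052 0.1601] yaw -3.04 len 0.0169 n 42 tip [0.5155 0.1595] axis from tip [0.492  0.1608]
47 124
disc (array([0.48867975, 0.0611913 ]), np.float64(0.02508602121186951))
mark [0.52227542 0.05974182 0.008     ]
mark [0.5243717  0.16097111 0.008     ]
[[ 47  48  46  47  46  46  46  49  48  48  46  48  48  49  48  47  47  47
   46  45  47  47  47  48  49  46  47  51]
 [ 48  48  47  48  47  45  46  49  48  48  46  47  47  47  48  48  47  48
   46  46  47  47  47  46  48  47  48  48]
 [ 48  47  47  47  46  46  45  49  49  50  46  27  26  18  31  39  34  47
   46  45  47  47  48  47  48  47  47  50]
 [ 48  47  47  48  46  46  46  48  49  49  32  19  17  18  18  17  17  25
   27  44  48  48  46  47  48  47  47  48]
 [ 47  47  48  46  47  46  47  27  27  22  15  17  18  19  18  16  19  17
   18  19  34
[... 1221 characters left out ...]
  27  27  21   7   7   8   5   7  16  14  15  15  18
   16  17  19  18  36  48  47  46  46  49]
 [ 47  46  48  49  48  47  46  50  23  18  21  18  17  17  18  16  19  19
   18  18  20  33  48  48  48  46  47  49]
 [ 48  47  47  47  46  47  45  49  30  25  17  19  17  18  17  18  17  18
   17  17  35  47  47  47  47  46  47  49]
 [ 48  45  46  47  47  45  45  47  48  50  26  22  19  18  19  18  21  20
   21  32  47  47  47  48  48  46  47  48]
 [ 47  45  47  47  46  47  45  48  48  49  29  48  42  27  28  27  34  35
   46  44  47  46  46  48  47  46  47  48]
 [ 47  46  45  47  46  45  43  47  46  48  48  47  47  49  48  49  47  47
   47  44  46  47  47  47  47  46  46  48]]
edge yaw -2.489813
```

Everything agrees: the arc and tip estimates of the loose knob match within about 1 mm, the fitted-knob-to-stem distance is 99.7 mm, and the hob yaw is about -2.6°. Now the grasp.

Run:
```python
from m import *
print("stem tip",plane(K,np.load("pics/w1.npy"),(269.6,129.),.0345))
c=np.array([.4597,-.1962]); y=np.radians(29.3)
best=None
for k in (np.pi,0):
    a=kinematics.solve_ik([*c,.02],down(y+k)); b=kinematics.solve_ik([.4885,.061,.036],down(np.radians(-2.6)+k)); print(k,a,b)
```

```text
stem tip [0.48770041 0.06137678 0.0345    ]
3.141592653589793 [ 0.27220559  0.63520079  0.05165057  2.04762565 -0.06900647  0.46035117
  2.45781468] [-0.33569072  0.60033157  0.15021858  2.06977026 -0.1828242   0.48364481
  1.4762215 ]
0 [-0.22222064  0.77557139  0.70401702  2.07500768 -0.88963403  0.62286197
  0.04982705] [-0.98395755  0.96888371  1.08061824  2.10278277 -1.18998679  0.89997382
 -0.78647346]
```

Run:
```python
from m import *
c=np.array([.4597,-.1962]); q=down(np.radians(29.3)+np.pi)
effector.set_gripper(0.045)
env.move_ptp([*c,.08],q); env.servo_line([*c,.020],max_speed=.06); env.wait(.15)
print("F down",readout.read_contact_force(),readout.read_ee_pos())
effector.set_gripper(0.0)
print("w",readout.read_gripper_width(),"grip",readout.read_grasp_force(),readout.read_contact_force())
env.servo_line([*c,.10],max_speed=.1); env.wait(.2)
im,T=snap("w3"); print(readout.read_contact_force(),readout.read_gripper_width(),readout.read_time_s(),readout.read_ee_pos())
s=imaging.snapshot("scene"); 
a=cv2.resize(im[150:400,200:450,::-1],(600,600))[:,:,:]; cv2.imwrite("pics/w3c.png",a)
cv2.imwrite("pics/scene3.png",s[:,:,::-1])
```

```text
F down [-0.79557871 -0.02208556  0.1790309 ] [ 0.45998457 -0.19630248  0.02034479]
w 0.012820885261147568 grip 58.980358242988586 [-0.62232756 -0.77535575  4.73639327]
[-0.28438891 -0.71550939 -0.69331103] 0.012688969061854998 7.725 [ 0.45935963 -0.19611317  0.09951317]
```

View pics/w3c.png

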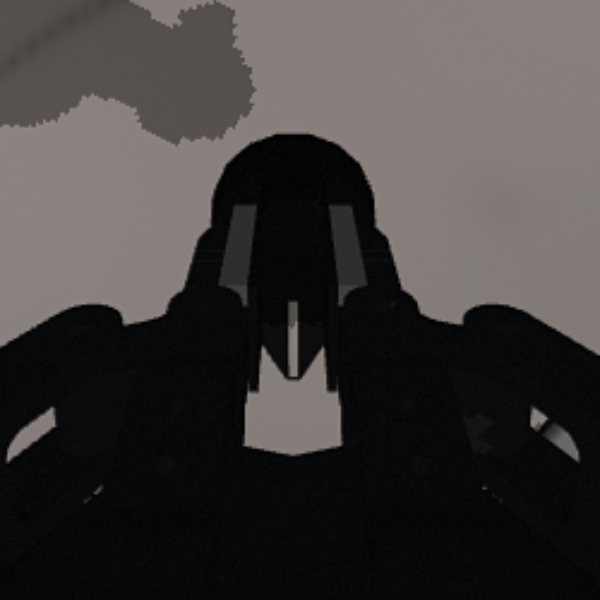

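The knob is held straight in the pads, with the pointer tip at crop (293,380) and the skirt's rim at (293,133). I'll work out its offset along tool x from those.

Run:
```python
from m import *
H=imaging.camera_info("wrist")["hand_eye"]
print("line/tip",plane(K,H,(322.1,308.),-.018), "expect x -.0235")
for z in (.002,.020): print("rim",z,plane(K,H,(322.1,205.7),z),"expect x .021")
for p in ([-.0235,0,-.018],[.021,0,.002],[.021,0,.02]):
    v=np.linalg.inv(H)@[*p,1]; print((K@v[:3]/v[2])[:2])
```

```text
line/tip [-0.02180918 -0.00019804 -0.018     ] expect x -.0235
rim 0.002 [ 0.0262582  -0.00017534  0.002     ] expect x .021
rim 0.02 [ 0.02023621 -0.00013881  0.02      ] expect x .021
[322.48758879 310.80519199]
[322.42676787 215.08875391]
[322.3351408 204.4746824]
```

```bash
cat > ins.py <<'E'
from m import *
q=down(np.radians(-2.6)+np.pi)
def descend(x,y,z0,z1,fmax,step=.002):
    z=z0
    while z>z1+1e-6:
        z=max(z-step,z1); env.servo_line([x,y,z],attitude=q,max_speed=.03); env.wait(.05)
        F=readout.read_contact_force(); p=readout.read_ee_pos(); print(round(z,4),p.round(4),F.round(1))
        if F[2]>fmax: return False
    return True
E
python3 - <<'E'
from ins import *
x,y=.4887,.0613
env.move_ptp([x,y,.075],q); env.wait(.2); im,T=snap("w4"); print(readout.read_contact_force().round(2),readout.read_ee_pos(),readout.read_time_s())
s=imaging.snapshot("side"); s2=imaging.snapshot("scene")
a=cv2.resize(s[220:340,270:420,::-1],None,fx=3,fy=3); b=cv2.resize(s2[160:280,330:480,::-1],None,fx=3,fy=3)
cv2.imwrite("pics/c4.png",np.vstack([np.hstack([a[:,:400],b[:,:400]])]))
E
```

```text
[ 0.6  -0.46 -0.29] [0.48893567 0.06002886 0.07513373] 9.0417
```

View pics/c4.png

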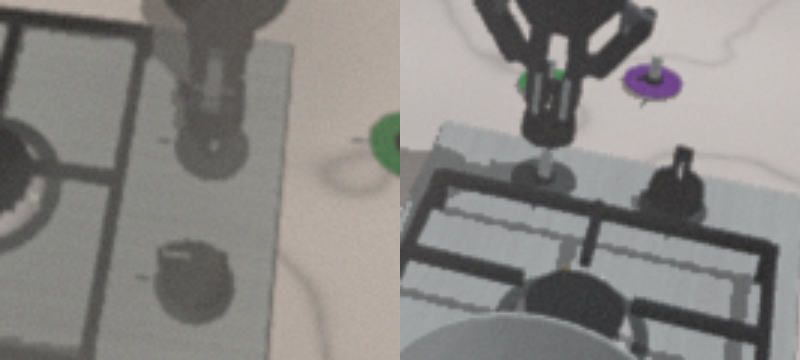

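The scene view shows the held knob centred over the bare stem to within about 1 px (knob at crop x≈549, stem at 546), pointing the same way as the fitted knob. I'll insert it with force checks.

Run:
```python
from ins import *
x,y=.4887,.0613
env.servo_line([x,y,.060],attitude=q,max_speed=.05); env.wait(.3); p=readout.read_ee_pos(); print(p.round(4))
e=np.clip(np.array([x,y])-p[:2],-.002,.002); x,y=np.array([x,y])+e
print(descend(x,y,.060,.044,6), readout.read_time_s())
```

```text
[0.4889 0.0613 0.0602]
0.058 [0.4885 0.0612 0.058 ] [-0.  -0.4 -0.2]
0.056 [0.4885 0.0612 0.0559] [ 0.4  0.2 -0.6]
0.054 [0.4885 0.0612 0.0539] [ 0.6 -0.3  0.2]
0.052 [0.4885 0.0612 0.0519] [-0.   0.5 -0.2]
0.05 [0.4885 0.0612 0.05  ] [ 0.3 -0.3 -0.9]
0.048 [0.4886 0.0612 0.0479] [ 0.5  0.7 -1.1]
0.046 [0.4885 0.0612 0.046 ] [-0.4  0.2 -0.4]
0.044 [0.4886 0.0612 0.0439] [-1.1  0.5 -0.6]
True 12.2917
```

It's sliding onto the stem without force. I'll go on to seating and then pressing.

Run:
```python
from ins import *
x,y=.4886,.0614
print(descend(x,y,.044,.0375,30)); print(descend(x,y,.0375,.0300,14,.001), readout.read_time_s(),readout.read_gripper_width())
```

```text
0.042 [0.4886 0.0614 0.0419] [-0.2  0.4 -0.8]
0.04 [0.4886 0.0614 0.0399] [ 0.   0.2 -0.1]
0.038 [0.4886 0.0614 0.0379] [-0.9  0.7 -0.3]
0.0375 [0.4886 0.0614 0.0375] [-0.3  0.4 -1.1]
True
0.0365 [0.4886 0.0614 0.0367] [-1.   0.2  4.1]
0.0355 [0.4886 0.0614 0.0356] [-2.2  0.4  4.6]
0.0345 [0.4887 0.0614 0.0346] [-1.8  0.8  5.9]
0.0335 [0.4886 0.0614 0.0336] [-2.8 -0.1  6.2]
0.0325 [0.4886 0.0614 0.0328] [-2.9  0.1  8.1]
0.0315 [0.4887 0.0614 0.0327] [-5.4 -0.9 21.5]
False 15.2917 0.012599476023282326
```

The forces match the description: seating at z≈0.037, the spring rising from about 5 to 9 N over roughly 4.7 mm, then a hard stop at 21 N. One final check by picture.

Run:
```python
from ins import *
env.wait(.5); print(readout.read_contact_force().round(1),readout.read_ee_pos().round(4),readout.read_ft_torque().round(2))
a=imaging.snapshot("scene")[150:270,330:480,::-1]; w,T=snap("w5")
cv2.imwrite("pics/c5.png",np.hstack([cv2.resize(a,(400,320)),cv2.resize(w[40:360,120:520,::-1],(400,320))]))
```

```text
[-5.8 -0.8 21.5] [0.4887 0.0614 0.0326] [-0.07  1.34  0.01]
```

View pics/c5.png

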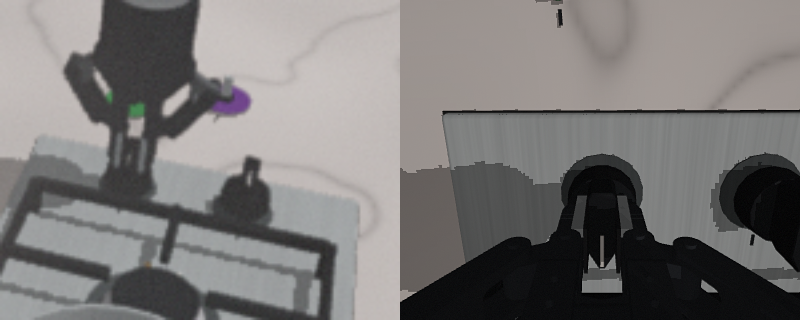

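The view shows the knob seated low on its disc, its pointer parallel to the fitted knob's, which hasn't been touched. The knob is still held pressed at the stop with a steady 21 N, so I'm handing in.

```bash
python3 -c "
from workcell import job; print(job.finish_job())"
```

```text
the job is handed in; nothing more can be done
None
```

The loose knob is fitted on the bare stem, its pointer aligned with the other knob's, and it was still held pressed in at the valve stop (about 21 N) when I handed the job in.

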